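# Put the hairbrush in the bin and fit its hook-in cover

### The arm

A 6-joint arm with a two-finger parallel gripper is mounted at the origin on the work surface. World frame = base frame: x ahead of the robot, y to its left, z up, the work surface at z = 0. Lengths are in m, angles in rad, forces in N, time in s.
With the tool pointing down it reaches from about 0.3 to 0.775 m from the base axis. Payload 14.6 kg.
Tool frame: the origin (TCP) lies on the centre line of the jaws, within the pads' length; the fingertips stand 14 mm ahead of it and the grasp point (between the pads) lies 5 mm behind it (ctrl.tips_ahead is the distance from the TCP to the fingertips, in m); z points along the fingers, x is the direction in which the jaws open and shut, and the axes are right-handed (so a half turn about z gives the same grasp; the last joint's range is limited). The gripper opens to 94 mm and grips with 3 to 60 N. Pads are 16 mm wide; open, the fingers measure 119 mm over their backs; the gripper's body (75 mm by 177 mm) begins 78 mm behind the grasp point.
Start: joints at [1.18, 0.3, 1.521, -0, 1.321, -0.067], TCP at [0.175, 0.521, 0.219] pointing down, gripper open.
Joint ranges: [-3.03, 3.03], [-0.79, 2.21], [0.23, 2.52], [-1.04, 4.18], [0, 3.07], [-2.55, 2.55]. Speed limits (rad/s): [2.22, 2.22, 2.57, 3.14, 3.14, 3.14].

### API

Orientations are given as a rotation vector (axis times angle).
In Python, from rig import ctrl gives the robot as it stands.
- The arm moves only by the tool apply_moves, never from a script. Its argument "commands" is a list of rows, each an object with "rot": the turn, a rotation vector about the tool's x, y, z in degrees, a list of three; "linear": the shift along the tool's x, y, z in m, a list of three; "fingers": the gripper command: -1 is fully open, 1 is shut, values between are in proportion. In form: [{"rot": [wx, wy, wz], "linear": [x, y, z], "fingers": fingers}, ...]. A call has 1 to 12 rows; each row is the pose to reach, as a shift and turn from the pose measured when the call began, along the tool's axes at that moment; what a row does not reach only later rows make up. A row lasts 1/12 s, in which the tool goes at most 41.7 mm and 7.16 degrees, less where a joint would pass 70% of its speed; a pose out of reach is approached as far as the arm can. A call with a gripper value outside its range is refused whole. The fingers move at their own pace and stop on an object; "force" is the grip in N (left out, the last holds). Time passes only in rows, so rows that repeat a pose let the fingers close. It gives the time, the measured TCP pose, the force and the opening at its end, in the units of the state.
- ctrl.observe(): the state, without advancing time (a new reading comes with each control period).
- ctrl.grab_frame(name): name is "side" or "top" or "wrist"; returns the picture (400x640x3 uint8, blue, green, red); there is no depth.
- ctrl.camera_params(name): a dict with "intrinsics" (3x3 intrinsics, pixels), "cam_to_world" (4x4, takes a point from camera to world coordinates); the wrist camera has in their place "mount" (4x4, takes a point from camera to tool coordinates, whose origin is the TCP and whose axes are the tool frame's). Camera axes: x right, y up, looking along -z (the intrinsics and any distortion apply to the point x, -y, -z); pixel columns grow to the right and rows downward; lengths in m; the calibration is good to about 2 mm. The wrist camera is an equidistant fisheye: a pixel r from the principal point sees the ray r / f radians off the axis. A picture is of the moment at which its call begins: read the wrist's pose just before it. camera_params takes no time and is no camera call.
- ctrl.finish_job(): hands the job in, once; it reports no verdict.
Trained networks look in the newest picture that a camera, given by its name, has taken for a name from the list of things; names that differ only in an ending like _2 or _b are one class to them, and where a whole thing is asked for, a point or a joint stands for the part that bears it (a point fixed in the world has none). Each returns a list of dicts, best first, with "p" (0 to 1); they miss things now and then, are a little off and sometimes report something else, mostly with a low value. They report only what shows in the picture. A call takes as long as a camera call. They do not tell look-alikes from the thing itself.
- ctrl.spot_in(camera, thing): "xyz" ([x, y, z] in m, in world coordinates, good to about 4 mm: the middle of the surface that is visible of it).
The state is a dict: "clock": time; "q": joint angles; "joint_velocities": joint speeds; "joint_torque": joint torques, N m; "eef_pos": TCP position; "tcp_rot": TCP orientation; "contact_force": force on the tool from outside, world axes, zero at the start; "ft_torque": the same for the moment, N m; "grip_width": finger opening in m.
Only numpy, scipy, OpenCV 4.12 (cv2) and the standard library are available. Lean on these libraries where they do the work, as an engineer would, in place of code of your own. Each camera call takes 0.05 s, during which the arm holds its last target.

### The job

Put the black hairbrush away in the empty timber bin, then fit the bin's loose pale cover: hook one long edge of the cover under the bin's overhanging lip and swing the other edge down until the cover lies flat and fully home, flush with the pale front. Set both down gently, without dropping the brush or letting the cover slam, and leave the upside-down tumbler and the bottle where they stand.

Things in the scene. Friction and masses are not known exactly. Their poses are not given: they have to be found in the camera images.
- bin: Tilt-out bin lifted out of the sideboard, fixed on its top: open timber box 188 (x) by 224 (y) by 81 mm high. Origin: middle of its underside; z up. -x side: back wall with the lip (robot's side, yaw varies); +x: low pale front. Inside clear x -81 to 81, y -102 to 102. Front and sides end at z=66. A small pull on the front reaches x=110 at z=45.
- bin_floor (a point): Middle of the bin's inner floor, z=10 above the bin's underside. The clear opening above it is 128 mm in x (between the two ledges, x -59 to 69) and 204 in y. Axes as the bin.
- bin_lip (a point): Middle of the lip's free lower edge: bin x=-65, z=74. The lip overhangs the back wall along the whole of y, from x=-93 to -65, underside z=74, top z=81: a slot 16 mm high and 16 deep (to the wall face at x=-81), open to +x, above the back ledge. The back ledge, x -81 to -59, has its top at z=58. Axes as the bin.
- bin_seat (a point): Where the centre of the seated cover's plate belongs: bin x=0, y=0, z=62. The cover rests on the back ledge and on the front ledge (x 69 to 81), tops z=58, so its top lies at 66, level with front and sides; play 3 mm each way in x, 4 in y. Laid flat from above it does not pass the lip: an edge must go under it, tilted (about 0.1 to 0.25 rad). Axes as the bin.
- cover_center (a point): Centre of the loose cover's plate, 4 mm above its underside. Flat pale timber plate 156 (x) by 196 (y) by 8 mm thick, about 150 g, starting flat on the sideboard, handle up. x: across, from long edge to long edge; y: along the long edges; z: out of the top face. The same either way round: either long edge may go under the lip.
- cover_grip (a point): Middle of the cover's handle, a plain timber bar standing on the middle of the top face: 16 thick (x), 70 long (y), 30 tall (from 8 to 38 above the cover's underside). This point is 25 above the underside. Axes as cover_center.
- edge_a (a point): Middle of the cover's long edge on its -x side (78 from the centre), at mid-thickness. Axes as cover_center.
- edge_b (a point): Middle of the cover's long edge on its +x side (78 from the centre), at mid-thickness. Axes as cover_center.
- brush_center (a point): Middle of the black plastic hairbrush, half its length along and 20 above its underside. Brush: 170 long (x), 52 wide, 40 high, about 90 g, lying bristles down: head from x=5 to 85 (back plate 14 thick on bristles), handle from x=-85 to 5, 22 wide and 18 tall, its underside 24 above the brush's underside. The mass centre is about x=33. x points from handle to head, z up.
- brush_grip (a point): On the hairbrush's handle just behind the head (x=-9 from the middle), at the handle's mid-height, 33 above the brush's underside. The handle is 22 wide (y) here. Axes as brush_center.
- tumbler_center (a point): Bystander: clear glass tumbler standing upside down, 95 tall, 74 across; centre, half-way up.
- bottle_center (a point): Bystander: silver aluminium drink bottle, capped, standing, 200 tall, 68 across; centre, half-way up.
Mind the look-alikes: they are no part of the job. Leave any orange look-alike of the part that bears brush_center alone.

How it is judged:
By the outcome, as a careful person would: the job done as asked, in the order asked, and still so for the second after the job is handed in, with the robot touching nothing.
It also fails if it takes over 66 s, if anything falls off the work surface, if the arm or the gripper's body presses on something with over 40 N, if the wrist force passes 120 N, or if a joint passes its speed limit or range.

## Working session

There is one attempt and no reset: what is moved stays moved. The work goes in short steps, Python scripts to look and compute and a tool call to move; the robot and the scene stay as the last step left them, time stands still between calls to the robot, and variables do not carry over. Pictures are saved under pics/ and viewed, and the job is handed in when it is done.

Besides the shell and the picture viewer there is one more tool, called after "Call:" as a command line: name --argument value ..., lists and objects as JSON in quotes. apply_moves: Moves the arm, as the interface text tells. Its arguments: {"type":"object","properties":{"commands":{"type":"array","items":{"type":"object","properties":{"rot":{"type":"array","items":{"type":"number"}},"linear":{"type":"array","items":{"type":"number"}},"fingers":{"type":"number"}}}},"force":{"type":"number"}},"required":["commands"]}

```bash
ls; mkdir -p pics; cat > h.py <<'E'
import numpy as np, cv2
from scipy.spatial.transform import Rotation as R
from rig import ctrl
np.set_printoptions(precision=4,suppress=True)
def pix(cam,P):
    c=ctrl.camera_params(cam);K=np.array(c["intrinsics"]);T=np.array(c["cam_to_world"])
    p=np.linalg.inv(T)@np.append(P,1);v=np.array([p[0],-p[1],-p[2]]);u=K@v;return u[:2]/u[2]
def ray(cam,uv):
    c=ctrl.camera_params(cam);K=np.array(c["intrinsics"]);T=np.array(c["cam_to_world"])
    v=np.linalg.inv(K)@np.array([uv[0],uv[1],1.]);d=T[:3,:3]@np.array([v[0],-v[1],-v[2]]);return T[:3,3],d
def atz(cam,uv,z):
    o,d=ray(cam,uv);return o+d*(z-o[2])/d[2]
E
python3 - <<'E'
from h import *
for n in("side","top","wrist"):
    cv2.imwrite(f"pics/{n}0.png",ctrl.grab_frame(n)); print(n,ctrl.camera_params(n))
for c in("top","side"):
  for t in ("bin","bin_seat","bin_lip","cover_center","cover_grip","brush_center","brush_grip","tumbler_center","bottle_center"):
    print(c,t,[(round(d["p"],2),np.round(d["xyz"],3)) for d in ctrl.spot_in(c,t)])
print(ctrl.observe())
E
```

```text
pics
side {'intrinsics': array([[461.7747,   0.    , 323.9824],
       [  0.    , 461.7747, 198.8798],
       [  0.    ,   0.    ,   1.    ]]), 'cam_to_world': array([[ 0.8647,  0.3743, -0.3349,  0.1814],
       [-0.5022,  0.6587, -0.5604, -0.5711],
       [ 0.0108,  0.6527,  0.7575,  0.8311],
       [ 0.    ,  0.    ,  0.    ,  1.    ]])}
top {'intrinsics': array([[451.8105,   0.    , 311.0581],
       [  0.    , 451.8105, 197.9139],
       [  0.    ,   0.    ,   1.    ]]), 'cam_to_world': array([[ 0.0161,  0.9935, -0.1125,  0.4281],
       [-0.9999,  0.0158, -0.0039, -0.0154],
       [-0.0021,  0.1125,  0.9936,  1.0882],
       [ 0.    ,  0.    ,  0.    ,  1.    ]])}
wrist {'intrinsics': array([[309.7069,   0.    , 318.4826],
       [  0.    , 309.7069, 200.8746],
       [  0.    ,   0.    ,   1.    ]]), 'mount': array([[ 1.    , -0.0004,  0.0004, -0.0003],
       [-0.0003, -0.9627, -0.2705, -0.0795],
       [ 0.0005,  0.2705, -0.9627, -0.1657],
       [ 0.    ,  0.    ,  0.    ,  1.    ]])}
top bin [(0.7, array([0.52 , 0.29 , 0.009]))]
top bin_seat [(0.87, array([0.525, 0.289, 0.0
[... 1163 characters left out ...]
, 0.239, 0.036])), (0.84, array([0.467, 0.004, 0.041])), (0.79, array([ 0.29 , -0.255,  0.041]))]
side tumbler_center [(0.84, array([ 0.59 , -0.011,  0.067]))]
side bottle_center [(0.59, array([ 0.747, -0.034,  0.106]))]
{'clock': 1.05, 'q': array([ 1.1804,  0.2999,  1.521 ,  0.    ,  1.3207, -0.0666]), 'joint_velocities': array([-0.0011,  0.0015,  0.0024, -0.0003,  0.0017, -0.0001]), 'joint_torque': array([  0.0018, -53.1668, -35.2935,   0.071 ,   0.0211,   0.0001]), 'eef_pos': array([0.175 , 0.5214, 0.2195]), 'tcp_rot': array([-2.5505, -1.8343, -0.    ]), 'contact_force': array([-0.4048,  0.1994, -0.306 ]), 'ft_torque': array([-0.0123, -0.0388, -0.0158]), 'grip_width': 0.09406204288664993}
```

View pics/top0.png

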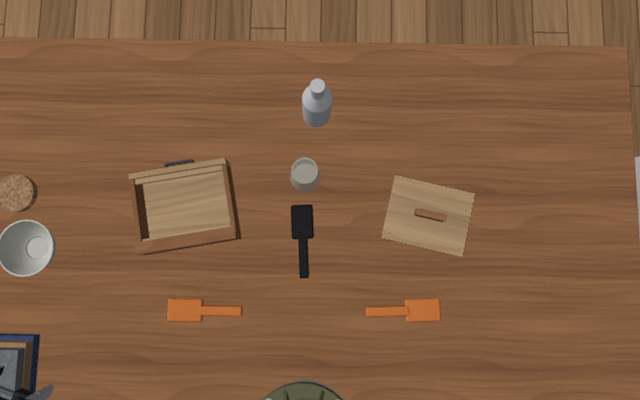

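View pics/side0.png

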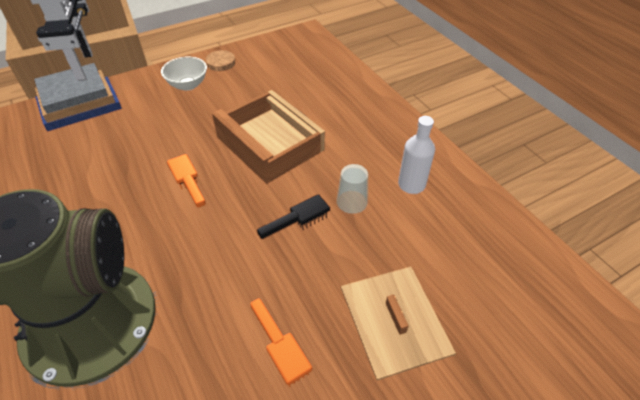

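View pics/wrist0.png

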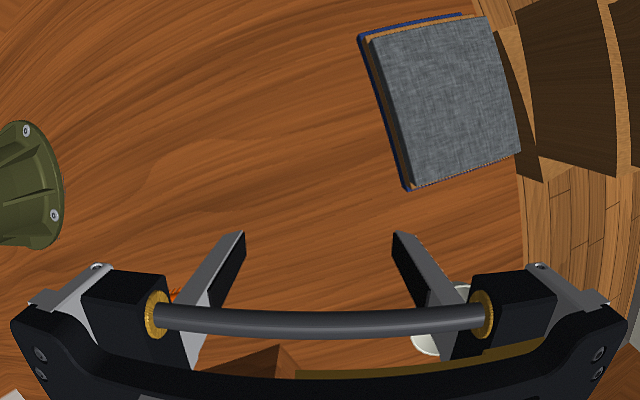

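The candidates in the top view are the black brush at (302,240), an orange look-alike at (205,310) and another at (403,310). I choose the black one, and will check it in a close crop.

```bash
python3 - <<'E'
from h import *
im=cv2.imread("pics/top0.png")
def crop(x0,y0,x1,y1,s,n): cv2.imwrite(n,cv2.resize(im[y0:y1,x0:x1],None,fx=s,fy=s,interpolation=cv2.INTER_CUBIC))
crop(120,150,250,260,5,"pics/c_bin.png");crop(375,170,485,262,6,"pics/c_cov.png");crop(270,150,340,285,4,"pics/c_br.png")
E
```

```text
(no output)
```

View pics/c_bin.png

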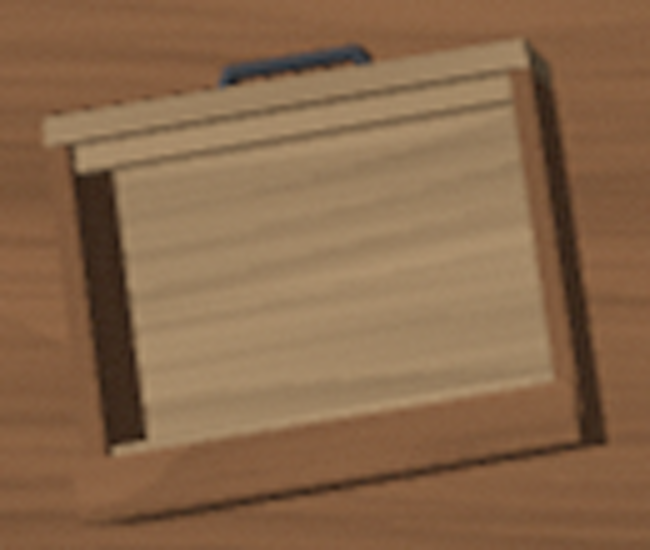

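View pics/c_cov.png

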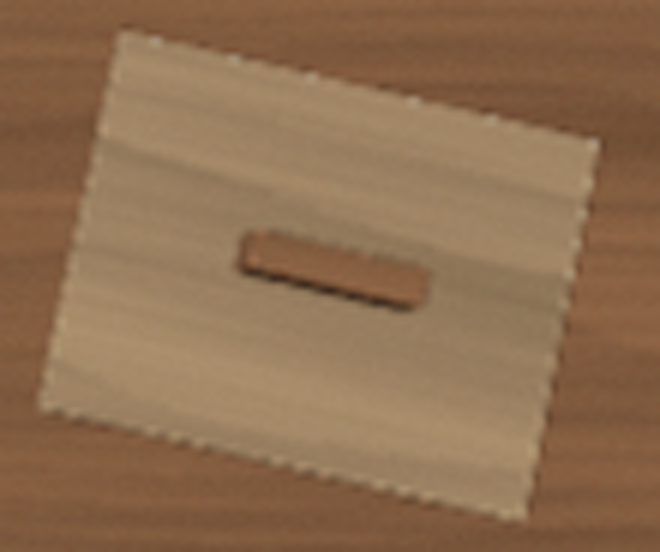

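View pics/c_br.png

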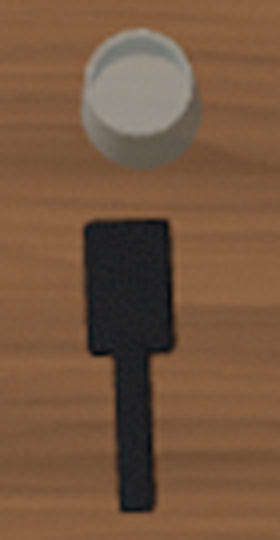

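```bash
cat > fit.py <<'E'
from h import *
from scipy.optimize import least_squares
def fit(obs,x0):
    # obs: list (cam, uv, local xyz)
    def W(p,l): c,s=np.cos(p[2]),np.sin(p[2]); return np.array([p[0]+c*l[0]-s*l[1],p[1]+s*l[0]+c*l[1],l[2]])
    f=lambda p: np.concatenate([pix(c,W(p,l))-uv for c,uv,l in obs])
    r=least_squares(f,x0,loss="soft_l1"); return r.x,r.fun.reshape(-1,2)
def o(pts,off,s): return [("top",np.array([(u+.5)/s-.5+off[0],(v+.5)/s-.5+off[1]]),l) for u,v,l in pts]
E
python3 - <<'E'
from fit import *
B=o([(45,118,(.094,.112,.066)),(527,38,(.094,-.112,.066)),(70,147,(.081,.102,.066)),(517,71,(.081,-.102,.066)),(97,522,(-.093,.112,.081)),(580,443,(-.093,-.112,.081)),(110,455,(-.065,.102,.081)),(553,380,(-.065,-.102,.081))],(120,150),5)
x,r=fit(B,[.52,.29,.1]);print("bin",x,"\n",r)
C=o([(120,32,(.078,.098,.008)),(600,142,(.078,-.098,.008)),(525,520,(-.078,-.098,.008)),(40,408,(-.078,.098,.008))],(375,170),6)
x,r=fit(C,[.51,-.29,-.2]);print("cov",x,"\n",r)
H=o([(86,222,(.085,.026,.038)),(170,220,(.085,-.026,.038)),(172,350,(.005,-.026,.038)),(88,353,(.005,.026,.038)),(120,510,(-.085,.011,.042)),(153,510,(-.085,-.011,.042))],(270,150),4)
x,r=fit(H,[.48,.01,0]);print("brush",x,"\n",r)
E
```

```text
bin [0.5218 0.2794 0.1858] 
 [[ 0.458   0.2837]
 [ 0.6544  0.0177]
 [ 0.4956 -0.7211]
 [-0.8125 -0.3738]
 [-2.1903  0.5666]
 [ 1.2123 -0.7841]
 [-1.9114  0.6798]
 [ 0.2861  0.1516]]
cov [ 0.5131 -0.292  -0.213 ] 
 [[ 0.1647 -0.2003]
 [-0.1292 -0.2967]
 [ 0.019   0.3325]
 [-0.0524  0.1538]]
brush [0.4482 0.0069 0.0482] 
 [[-0.8071 -1.1247]
 [ 0.4409 -1.3412]
 [ 1.0638  0.5053]
 [-0.3755  0.4806]
 [-0.8224  0.4911]
 [ 0.5508  0.1788]]
```

```bash
cat >> h.py <<'E'
def Rdown(yaw,tilt_axis=None): # tool x at yaw, z down
    c,s=np.cos(yaw),np.sin(yaw); return np.array([[c,s,0],[s,-c,0],[0,0,-1.]])
def rel(pos,Rt):
    st=ctrl.observe(); R0=R.from_rotvec(st["tcp_rot"]).as_matrix(); p0=np.array(st["eef_pos"])
    print("lin",np.round(R0.T@(np.array(pos)-p0),4),"rot",np.round(R.from_matrix(R0.T@Rt).as_rotvec(degrees=True),2))
def st():
    s=ctrl.observe(); print("t",round(s["clock"],2),"p",s["eef_pos"],"rv",s["tcp_rot"],"F",s["contact_force"],"M",s["ft_torque"],"w",round(s["grip_width"],4),"q",s["q"])
E
python3 - <<'E'
from h import *
rel([.58,.28,.26],Rdown(1.62))
E
```

```text
lin [-0.1     0.4608 -0.0405] rot [ -0.    -0.   -21.37]
```

Call:
apply_moves --commands '[{"linear": [-0.1, 0.46, -0.04], "rot": [0, 0, -21.4], "fingers": -0.3}, {"linear": [-0.1, 0.46, -0.04], "rot": [0, 0, -21.4], "fingers": -0.3}, {"linear": [-0.1, 0.46, -0.04], "rot": [0, 0, -21.4], "fingers": -0.3}, {"linear": [-0.1, 0.46, -0.04], "rot": [0, 0, -21.4], "fingers": -0.3}, {"linear": [-0.1, 0.46, -0.04], "rot": [0, 0, -21.4], "fingers": -0.3}, {"linear": [-0.1, 0.46, -0.04], "rot": [0, 0, -21.4], "fingers": -0.3}, {"linear": [-0.1, 0.46, -0.04], "rot": [0, 0, -21.4], "fingers": -0.3}, {"linear": [-0.1, 0.46, -0.04], "rot": [0, 0, -21.4], "fingers": -0.3}, {"linear": [-0.1, 0.46, -0.04], "rot": [0, 0, -21.4], "fingers": -0.3}, {"linear": [-0.1, 0.46, -0.04], "rot": [0, 0, -21.4], "fingers": -0.3}, {"linear": [-0.1, 0.46, -0.04], "rot": [0, 0, -21.4], "fingers": -0.3}, {"linear": [-0.1, 0.46, -0.04], "rot": [0, 0, -21.4], "fingers": -0.3}]'

```text
clock: 2.05
eef_pos: [0.582, 0.2776, 0.2594]
tcp_rot: [2.168, 2.273, -0.0]
contact_force: [-0.1, 0.5, 0.5]
grip_width: 0.0614
```

```bash
python3 - <<'E'
from h import *
s=ctrl.observe(); st(); print(s["joint_velocities"])
cv2.imwrite("pics/w1.png",ctrl.grab_frame("wrist")); np.savez("w1.npz",p=s["eef_pos"],r=s["tcp_rot"])
E
```

```text
t 2.05 p [0.582  0.2776 0.2594] rv [ 2.1676  2.2734 -0.    ] F [-0.0746  0.5114  0.4908] M [ 0.0497  0.0187 -0.0221] w 0.0614 q [ 0.3884  0.4944  1.161  -0.0004  1.4861 -1.23  ]
[-0.352   0.3695 -0.5823  0.007   0.2164 -0.3508]
```

View pics/w1.png

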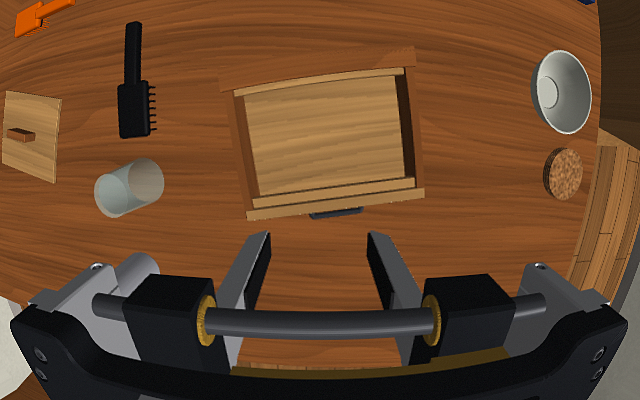

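The wrist view shows the whole empty bin (corners about 220,78 / 415,48 / 424,195 / 246,217), with the lip along its upper edge. Next I mark the corners on an enlarged crop.

```bash
python3 - <<'E'
from h import *
im=cv2.imread("pics/w1.png")
cv2.imwrite("pics/w1c.png",cv2.resize(im[40:225,210:435],None,fx=3.5,fy=3.2,interpolation=cv2.INTER_CUBIC)[:600,:800])
E
```

```text
(no output)
```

View pics/w1c.png

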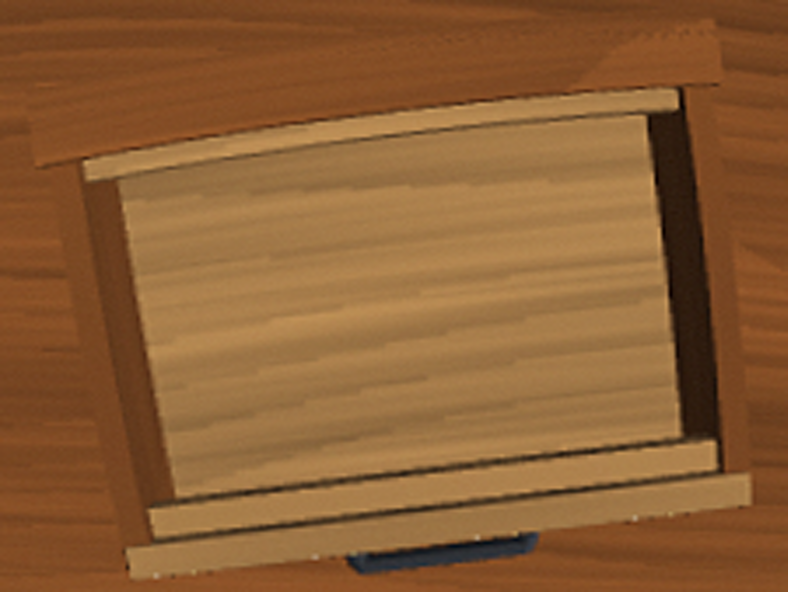

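```bash
cat >> h.py <<'E'
def wpix(P,p,rv):
    c=ctrl.camera_params("wrist");K=np.array(c["intrinsics"]);M=np.array(c["mount"])
    t=R.from_rotvec(rv).as_matrix().T@(np.array(P)-p); q=np.linalg.inv(M)@np.append(t,1)
    v=np.array([q[0],-q[1],-q[2]]); r=np.hypot(v[0],v[1]); th=np.arctan2(r,v[2])
    return np.array([K[0,2],K[1,2]])+K[0,0]*th*v[:2]/r
E
cat > fw.py <<'E'
from h import *
from scipy.optimize import least_squares
d=np.load("w1.npz")
pts=[(38,165,(-.065,-.112,.081)),(721,82,(-.065,.112,.081)),(716,20,(-.093,.112,.081)),(88,181,(-.059,-.102,.058)),(678,110,(-.059,.102,.058)),(130,578,(.094,-.112,.066)),(751,503,(.094,.112,.066)),(127,548,(.081,-.112,.066)),(750,474,(.081,.112,.066)),(148,510,(.069,-.102,.058)),(716,440,(.069,.102,.058))]
def W(p,l): c,s=np.cos(p[2]),np.sin(p[2]); return np.array([p[0]+c*l[0]-s*l[1],p[1]+s*l[0]+c*l[1],l[2]])
uv=[np.array([(u+.5)/3.5-.5+210,(v+.5)/3.2-.5+40]) for u,v,l in pts]
f=lambda p: np.concatenate([wpix(W(p,l),d["p"],d["r"])-m for m,(u,v,l) in zip(uv,pts)])
r=least_squares(f,[.52,.28,.18],loss="soft_l1"); print(r.x);print(r.fun.reshape(-1,2))
# joint with top
from fit import o,fit
B=o([(45,118,(.094,.112,.066)),(527,38,(.094,-.112,.066)),(70,147,(.081,.102,.066)),(517,71,(.081,-.102,.066)),(580,443,(-.093,-.112,.081))],(120,150),5)
print(fit(B,r.x))
E
python3 fw.py
```

```text
[0.5202 0.2832 0.1828]
[[-0.295   0.5771]
 [ 1.3573  0.7042]
 [-0.6747 -3.4187]
 [-0.2164  0.0354]
 [ 0.6546 -0.0231]
 [ 0.1401  0.1961]
 [ 0.2984  0.4919]
 [-1.0723 -0.2536]
 [ 0.1438 -0.4973]
 [ 0.0911 -0.3871]
 [-0.1243  0.3408]]
(array([0.5212, 0.2807, 0.1802]), array([[ 0.0378,  0.2481],
       [ 0.313 ,  0.5062],
       [ 0.0466, -0.728 ],
       [-1.1894,  0.098 ],
       [ 0.3985, -0.1901]]))
```

```bash
python3 - <<'E'
from h import *
st();rel([.4395,.0065,.13],Rdown(1.619))
E
```

```text
t 2.1 p [0.5841 0.2758 0.2592] rv [ 2.1698  2.2706 -0.0002] F [ 2.0742 -2.047   0.4037] M [-0.0479 -0.0589 -0.0477] w 0.061 q [ 0.3848  0.4972  1.1574 -0.001   1.4867 -1.2313]
lin [-0.2623 -0.1568  0.1293] rot [ 0.03  0.05 -0.16]
```

Call:
apply_moves --commands '[{"linear": [-0.131, -0.078, 0.05], "rot": [0, 0, 0], "fingers": -0.06}, {"linear": [-0.131, -0.078, 0.05], "rot": [0, 0, 0], "fingers": -0.06}, {"linear": [-0.131, -0.078, 0.05], "rot": [0, 0, 0], "fingers": -0.06}, {"linear": [-0.262, -0.157, 0.129], "rot": [0, 0, 0], "fingers": -0.06}, {"linear": [-0.262, -0.157, 0.129], "rot": [0, 0, 0], "fingers": -0.06}, {"linear": [-0.262, -0.157, 0.129], "rot": [0, 0, 0], "fingers": -0.06}, {"linear": [-0.262, -0.157, 0.129], "rot": [0, 0, 0], "fingers": -0.06}, {"linear": [-0.262, -0.157, 0.129], "rot": [0, 0, 0], "fingers": -0.06}, {"linear": [-0.262, -0.157, 0.129], "rot": [0, 0, 0], "fingers": -0.06}, {"linear": [-0.262, -0.157, 0.129], "rot": [0, 0, 0], "fingers": -0.06}, {"linear": [-0.262, -0.157, 0.129], "rot": [0, 0, 0], "fingers": -0.06}, {"linear": [-0.262, -0.157, 0.129], "rot": [0, 0, 0], "fingers": -0.06}]'

```text
clock: 3.1
eef_pos: [0.4401, 0.0076, 0.131]
tcp_rot: [2.168, 2.271, 0.001]
contact_force: [-0.7, 0.3, -0.6]
grip_width: 0.0501
```

```bash
python3 - <<'E'
from h import *
s=ctrl.observe(); st(); rel([.4395,.0065,.028],Rdown(1.619))
im=ctrl.grab_frame("wrist");cv2.imwrite("pics/w2.png",im)
def W(l):
    c,n=np.cos(.048),np.sin(.048);return [.4482+c*l[0]-n*l[1],.0069+n*l[0]+c*l[1],l[2]]
for l in [(.005,.026,.038),(.005,-.026,.038),(-.085,.011,.042),(-.085,-.011,.042),(.085,.026,.038),(.085,-.026,.038)]:
    u=wpix(W(l),s["eef_pos"],s["tcp_rot"]);print(u);cv2.circle(im,tuple(int(round(a)) for a in u),3,(0,255,0),1)
cv2.imwrite("pics/w2m.png",im)
E
```

```text
t 3.1 p [0.4401 0.0076 0.131 ] rv [2.1678 2.271  0.0014] F [-0.7407  0.3049 -0.5999] M [ 0.017  -0.0119  0.0537] w 0.0501 q [-0.0655  0.1572  1.9191 -0.0007  1.0631 -1.6824]
lin [-0.001  -0.0009  0.103 ] rot [ 0.12  0.05 -0.1 ]
[346.7235 222.2862]
[288.236 222.316]
[330.7595 119.0947]
[303.6987 119.1469]
[343.9367 297.854 ]
[291.4275 297.8356]
```

View pics/w2m.png

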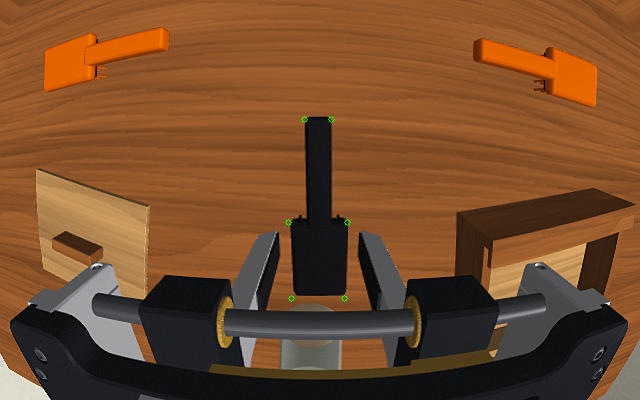

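The wrist view shows the black brush's handle midway between the jaws, with the head starting at row ~219. The predicted corners are within 2 px, so I go down and grip.

Call:
apply_moves --commands '[{"linear": [-0.001, -0.0015, 0.04], "rot": [0, 0, 0], "fingers": -0.06}, {"linear": [-0.001, -0.0015, 0.075], "rot": [0, 0, 0], "fingers": -0.06}, {"linear": [-0.001, -0.0015, 0.095], "rot": [0, 0, 0], "fingers": -0.06}, {"linear": [-0.001, -0.0015, 0.103], "rot": [0, 0, 0], "fingers": -0.06}, {"linear": [-0.001, -0.0015, 0.103], "rot": [0, 0, 0], "fingers": -0.06}, {"linear": [-0.001, -0.0015, 0.103], "rot": [0, 0, 0], "fingers": 0.5}, {"linear": [-0.001, -0.0015, 0.103], "rot": [0, 0, 0], "fingers": 1}, {"linear": [-0.001, -0.0015, 0.103], "rot": [0, 0, 0], "fingers": 1}, {"linear": [-0.001, -0.0015, 0.103], "rot": [0, 0, 0], "fingers": 1}, {"linear": [-0.001, -0.0015, 0.103], "rot": [0, 0, 0], "fingers": 1}, {"linear": [-0.001, -0.0015, 0.103], "rot": [0, 0, 0], "fingers": 1}, {"linear": [-0.001, -0.0015, 0.103], "rot": [0, 0, 0], "fingers": 1}]' --force 45

```text
clock: 4.15
eef_pos: [0.4392, 0.0065, 0.0286]
tcp_rot: [2.167, 2.271, 0.002]
contact_force: [-1.1, 0.2, 6.9]
grip_width: 0.0215
```

```bash
python3 - <<'E'
from h import *
st()
E
```

```text
t 4.15 p [0.4392 0.0065 0.0286] rv [2.1669 2.2708 0.0024] F [-1.1094  0.2493  6.9375] M [ 0.1966  0.2676 -0.0467] w 0.0215 q [-0.0682  0.3345  1.9919 -0.0009  0.8121 -1.6852]
```

Call:
apply_moves --commands '[{"linear": [0, 0, -0.01], "rot": [0, 0, 0], "fingers": 1}, {"linear": [0, 0, -0.025], "rot": [0, 0, 0], "fingers": 1}, {"linear": [0, 0, -0.05], "rot": [0, 0, 0], "fingers": 1}, {"linear": [0, 0, -0.08], "rot": [0, 0, 0], "fingers": 1}, {"linear": [0, 0, -0.11], "rot": [0, 0, 0], "fingers": 1}, {"linear": [0, 0, -0.135], "rot": [0, 0, 0], "fingers": 1}, {"linear": [0, 0, -0.15], "rot": [0, 0, 0], "fingers": 1}, {"linear": [0, 0, -0.15], "rot": [0, 0, 0], "fingers": 1}, {"linear": [0, 0, -0.15], "rot": [0, 0, 0], "fingers": 1}]'

```text
clock: 4.9
eef_pos: [0.4388, 0.0066, 0.179]
tcp_rot: [2.166, 2.27, 0.004]
contact_force: [-0.1, 0.6, -2.0]
grip_width: 0.0214
```

```bash
python3 - <<'E'
from h import *
st(); cv2.imwrite("pics/s3.png",ctrl.grab_frame("side"))
cv2.imwrite("pics/w3.png",ctrl.grab_frame("wrist"))
x,y,t=.5207,.282,.182
c,s=np.cos(t),np.sin(t)
l=(.005,.009); P=[x+c*l[0]-s*l[1],y+s*l[0]+c*l[1]]
print(P);rel(P+[.17],Rdown(t))
E
```

```text
t 4.9 p [0.4388 0.0066 0.179 ] rv [2.1663 2.2698 0.0038] F [-0.1292  0.5546 -2.0453] M [ 0.0252  0.0554 -0.0057] w 0.0214 q [-0.0681  0.0893  1.8717 -0.0007  1.1761 -1.6853]
[np.float64(0.5239884462180011), np.float64(0.29175633750294205)]
lin [0.2808 0.099  0.0075] rot [ 0.1  -0.02 82.25]
```

View pics/s3.png

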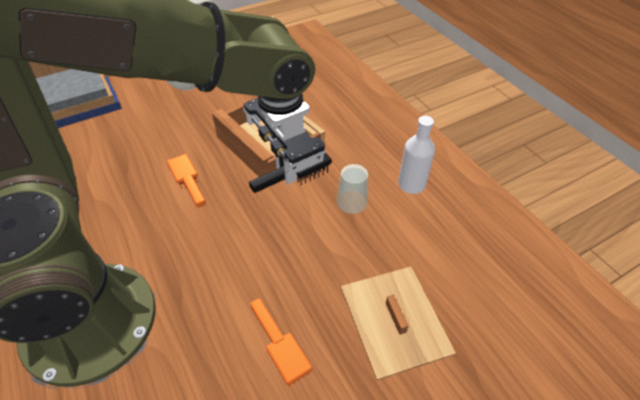

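Call:
apply_moves --commands '[{"linear": [0.01, 0.004, 0], "rot": [0, 0, 3], "fingers": 1}, {"linear": [0.035, 0.012, 0], "rot": [0, 0, 9], "fingers": 1}, {"linear": [0.065, 0.023, 0], "rot": [0, 0, 16], "fingers": 1}, {"linear": [0.095, 0.034, 0], "rot": [0, 0, 23], "fingers": 1}, {"linear": [0.125, 0.044, 0], "rot": [0, 0, 30], "fingers": 1}, {"linear": [0.155, 0.055, 0], "rot": [0, 0, 37], "fingers": 1}, {"linear": [0.185, 0.065, 0], "rot": [0, 0, 44], "fingers": 1}, {"linear": [0.215, 0.076, 0], "rot": [0, 0, 51], "fingers": 1}, {"linear": [0.24, 0.085, 0], "rot": [0, 0, 58], "fingers": 1}, {"linear": [0.26, 0.092, 0], "rot": [0, 0, 65], "fingers": 1}, {"linear": [0.275, 0.097, 0.003], "rot": [0, 0, 72], "fingers": 1}, {"linear": [0.281, 0.099, 0.007], "rot": [0, 0, 79], "fingers": 1}]'

```text
clock: 6.0
eef_pos: [0.5237, 0.2937, 0.1685]
tcp_rot: [3.119, 0.367, -0.001]
contact_force: [-1.2, -0.3, -1.0]
grip_width: 0.0217
```

```bash
python3 - <<'E'
from h import *
st(); s=ctrl.observe();cv2.imwrite("pics/w4.png",ctrl.grab_frame("wrist"));np.savez("w4.npz",p=s["eef_pos"],r=s["tcp_rot"])
cv2.imwrite("pics/t4.png",ctrl.grab_frame("top"))
rel([.524,.2918,.0405],Rdown(.182))
E
```

```text
t 6.0 p [0.5237 0.2937 0.1685] rv [ 3.1187  0.3665 -0.0015] F [-1.2114 -0.2804 -1.0321] M [-0.0047  0.0637 -0.0258] w 0.0217 q [ 0.4506  0.4556  1.4289 -0.0011  1.2585  0.2169]
lin [0.0009 0.0006 0.1274] rot [0.1  0.15 3.17]
```

View pics/w4.png

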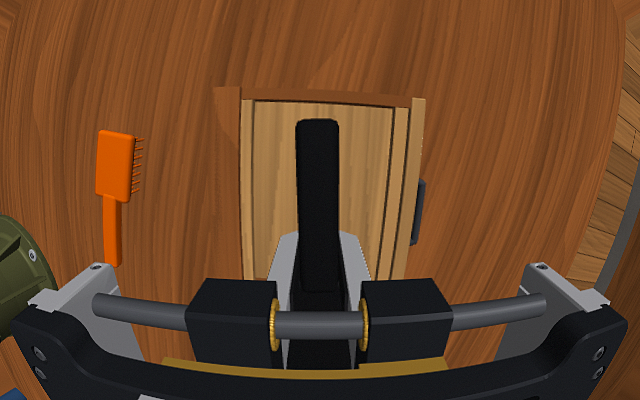

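View pics/t4.png

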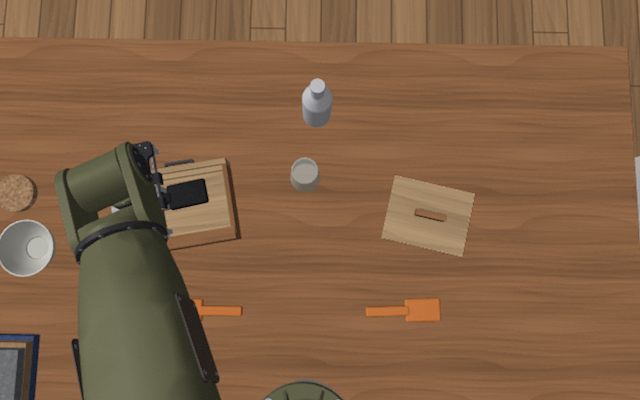

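The wrist view shows the brush lined up along the bin, head up at about (318,120–240), inside the opening (columns 250–395). Now I lower it.

Call:
apply_moves --commands '[{"linear": [0.001, 0.0005, 0.005], "rot": [0, 0, 3.2], "fingers": 1}, {"linear": [0.001, 0.0005, 0.02], "rot": [0, 0, 3.2], "fingers": 1}, {"linear": [0.001, 0.0005, 0.04], "rot": [0, 0, 3.2], "fingers": 1}, {"linear": [0.001, 0.0005, 0.06], "rot": [0, 0, 3.2], "fingers": 1}, {"linear": [0.001, 0.0005, 0.08], "rot": [0, 0, 3.2], "fingers": 1}, {"linear": [0.001, 0.0005, 0.097], "rot": [0, 0, 3.2], "fingers": 1}, {"linear": [0.001, 0.0005, 0.109], "rot": [0, 0, 3.2], "fingers": 1}, {"linear": [0.001, 0.0005, 0.117], "rot": [0, 0, 3.2], "fingers": 1}, {"linear": [0.001, 0.0005, 0.122], "rot": [0, 0, 3.2], "fingers": 1}, {"linear": [0.001, 0.0005, 0.125], "rot": [0, 0, 3.2], "fingers": 1}, {"linear": [0.001, 0.0005, 0.127], "rot": [0, 0, 3.2], "fingers": 1}, {"linear": [0.001, 0.0005, 0.128], "rot": [0, 0, 3.2], "fingers": 1}]'

```text
clock: 7.1
eef_pos: [0.5243, 0.292, 0.0403]
tcp_rot: [3.127, 0.285, -0.002]
contact_force: [0.4, 0.6, -1.1]
grip_width: 0.0217
```

```bash
python3 - <<'E'
from h import *
st(); s=ctrl.observe();cv2.imwrite("pics/w5.png",ctrl.grab_frame("wrist"))
st()
E
```

```text
t 7.1 p [0.5243 0.292  0.0403] rv [ 3.1268  0.2852 -0.0025] F [ 0.4061  0.5979 -1.0742] M [-0.0611  0.1199  0.0814] w 0.0217 q [ 0.4477  0.6078  1.5233 -0.0014  1.0126  0.2665]
t 7.15 p [0.5242 0.292  0.0402] rv [ 3.1267  0.2851 -0.0027] F [-0.0689 -0.2937 -0.6451] M [-0.0406  0.1289 -0.0335] w 0.0214 q [ 0.4478  0.6079  1.5234 -0.0014  1.0126  0.2666]
```

View pics/w5.png

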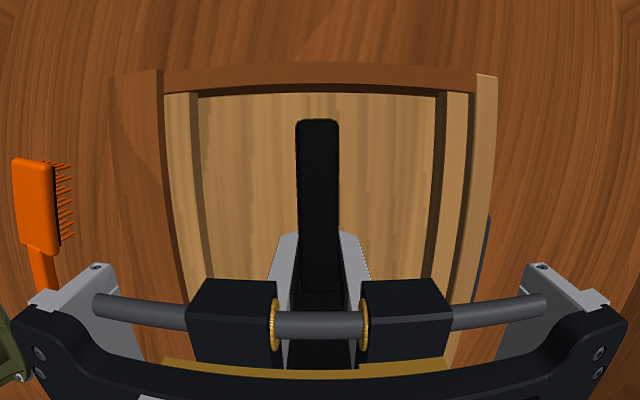

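Call:
apply_moves --commands '[{"linear": [0, 0, 0.001], "rot": [0, 0, 0], "fingers": 1}, {"linear": [0, 0, 0.0015], "rot": [0, 0, 0], "fingers": 1}, {"linear": [0, 0, 0.0015], "rot": [0, 0, 0], "fingers": 1}]'

```text
clock: 7.4
eef_pos: [0.5243, 0.2921, 0.0389]
tcp_rot: [3.127, 0.285, -0.002]
contact_force: [0.3, 0.4, -0.5]
grip_width: 0.0214
```

Call:
apply_moves --commands '[{"linear": [0, 0, 0.0007], "rot": [0, 0, 0], "fingers": 1}, {"linear": [0, 0, 0.0012], "rot": [0, 0, 0], "fingers": 1}, {"linear": [0, 0, 0.0012], "rot": [0, 0, 0], "fingers": 1}]'

```text
clock: 7.65
eef_pos: [0.5244, 0.2923, 0.0386]
tcp_rot: [3.127, 0.285, -0.001]
contact_force: [-3.9, -1.3, 8.4]
grip_width: 0.0213
```

Contact is felt (8 N up), so the brush is on the floor. I open partway and go up.

Call:
apply_moves --commands '[{"linear": [0, 0, 0], "rot": [0, 0, 0], "fingers": 0.4}, {"linear": [0, 0, 0], "rot": [0, 0, 0], "fingers": 0.2}, {"linear": [0, 0, 0], "rot": [0, 0, 0], "fingers": -0.06}, {"linear": [0, 0, 0], "rot": [0, 0, 0], "fingers": -0.06}, {"linear": [0, 0, -0.01], "rot": [0, 0, 0], "fingers": -0.06}, {"linear": [0, 0, -0.03], "rot": [0, 0, 0], "fingers": -0.06}, {"linear": [0, 0, -0.065], "rot": [0, 0, 0], "fingers": -0.06}, {"linear": [0, 0, -0.1], "rot": [0, 0, 0], "fingers": -0.06}, {"linear": [0, 0, -0.13], "rot": [0, 0, 0], "fingers": -0.06}, {"linear": [0, 0, -0.16], "rot": [0, 0, 0], "fingers": -0.06}, {"linear": [0, 0, -0.18], "rot": [0, 0, 0], "fingers": -0.06}, {"linear": [0, 0, -0.18], "rot": [0, 0, 0], "fingers": -0.06}]'

```text
clock: 8.65
eef_pos: [0.5257, 0.2932, 0.2244]
tcp_rot: [-3.127, -0.286, -0.01]
contact_force: [0.7, 0.1, 1.0]
grip_width: 0.05
```

```bash
python3 - <<'E'
from h import *
st(); s=ctrl.observe();cv2.imwrite("pics/w6.png",ctrl.grab_frame("wrist"));np.savez("w6.npz",p=s["eef_pos"],r=s["tcp_rot"])
rel([.5131,-.292,.20],Rdown(-.213))
E
```

```text
t 8.65 p [0.5257 0.2932 0.2244] rv [-3.1274 -0.2856 -0.0101] F [0.663  0.1437 1.0452] M [-0.0698  0.0048 -0.0038] w 0.05 q [ 0.4484  0.4093  1.3624 -0.0012  1.3635  0.2664]
lin [-0.1178  0.573   0.0212] rot [-0.03 -0.2  22.64]
```

View pics/w6.png

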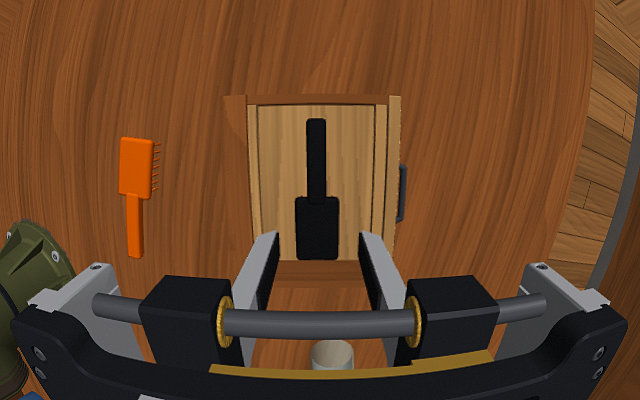

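The brush lies flat in the bin (handle at 316,120, head to 260), clear of both ledges. I use this view to refine the bin pose.

```bash
python3 - <<'E'
from h import *
im=cv2.imread("pics/w6.png")
cv2.imwrite("pics/w6c.png",cv2.resize(im[85:280,215:415],None,fx=4,fy=3,interpolation=cv2.INTER_CUBIC))
E
```

```text
(no output)
```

View pics/w6c.png

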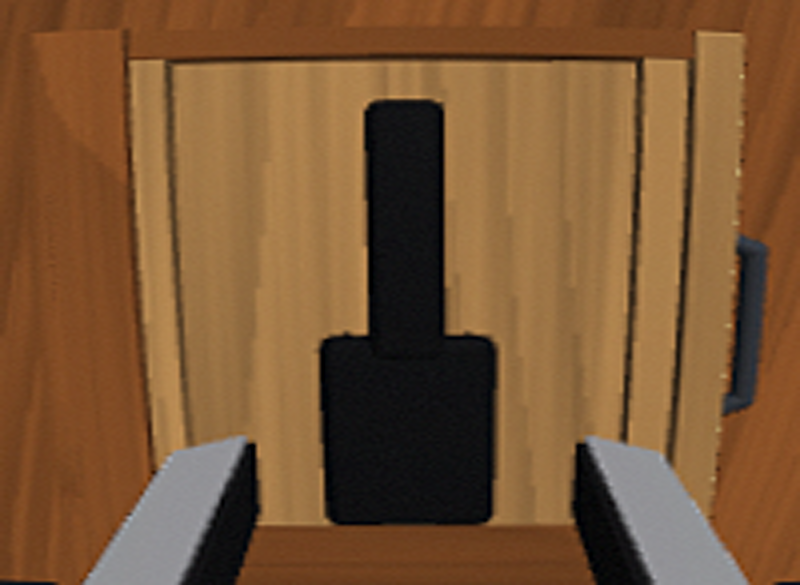

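```bash
cat > fw2.py <<'E'
from h import *
from scipy.optimize import least_squares
def W(p,l): c,s=np.cos(p[2]),np.sin(p[2]); return np.array([p[0]+c*l[0]-s*l[1],p[1]+s*l[0]+c*l[1],l[2]])
A=[(38,165,(-.065,-.112,.081)),(721,82,(-.065,.112,.081)),(88,181,(-.059,-.102,.058)),(678,110,(-.059,.102,.058)),(130,578,(.094,-.112,.066)),(751,503,(.094,.112,.066)),(127,548,(.081,-.112,.066)),(750,474,(.081,.112,.066)),(148,510,(.069,-.102,.058)),(716,440,(.069,.102,.058))]
B=[(126,29,(-.065,.112,.081)),(33,33,(-.093,.112,.081)),(743,31,(.094,.112,.066)),(697,31,(.081,.112,.066)),(167,60,(-.059,.102,.058)),(642,59,(.069,.102,.058))]
obs=[]
for n,P,sx,sy,ox,oy in(("w1",A,3.5,3.2,210,40),("w6",B,4,3,215,85)):
    d=np.load(n+".npz"); obs.append([(d["p"],d["r"],np.array([(u+.5)/sx-.5+ox,(v+.5)/sy-.5+oy]),l) for u,v,l in P])
def go(ob):
    f=lambda p: np.concatenate([wpix(W(p,l),a,b)-m for a,b,m,l in ob])
    r=least_squares(f,[.52,.28,.18],loss="soft_l1");print(r.x);return r
go(obs[0]);r=go(obs[1]);print(r.fun.reshape(-1,2));r=go(obs[0]+obs[1])
d=np.load("w6.npz");print((wpix(W(r.x,(0,-.102,.010)),d["p"],d["r"])-[215,85])*[4,3])
E
python3 fw2.py
```

```text
[0.5211 0.2825 0.1846]
[0.5207 0.2828 0.1851]
[[-0.0542 -0.1355]
 [-3.3529  0.2841]
 [ 0.3287  0.5187]
 [-0.0368 -0.1228]
 [ 0.0264 -0.1739]
 [ 1.0545 -0.2993]]
[0.5209 0.2827 0.1851]
[393.6856 524.5382]
```

Call:
apply_moves --commands '[{"linear": [-0.006, 0.03, 0], "rot": [0, 0, 1], "fingers": -0.06}, {"linear": [-0.014, 0.07, 0], "rot": [0, 0, 3], "fingers": -0.06}, {"linear": [-0.022, 0.11, 0], "rot": [0, 0, 5], "fingers": -0.06}, {"linear": [-0.03, 0.15, 0], "rot": [0, 0, 7], "fingers": -0.06}, {"linear": [-0.038, 0.19, 0], "rot": [0, 0, 9], "fingers": -0.06}, {"linear": [-0.046, 0.23, 0], "rot": [0, 0, 11], "fingers": -0.06}, {"linear": [-0.054, 0.27, 0], "rot": [0, 0, 13], "fingers": -0.06}, {"linear": [-0.062, 0.31, 0], "rot": [0, 0, 15], "fingers": -0.06}, {"linear": [-0.07, 0.35, 0], "rot": [0, 0, 17], "fingers": -0.06}, {"linear": [-0.078, 0.39, 0], "rot": [0, 0, 19], "fingers": -0.06}, {"linear": [-0.086, 0.43, 0], "rot": [0, 0, 21], "fingers": -0.06}, {"linear": [-0.094, 0.46, 0], "rot": [0, 0, 22.6], "fingers": -0.06}]'

```text
clock: 9.7
eef_pos: [0.5151, -0.1793, 0.2204]
tcp_rot: [-3.122, 0.337, -0.003]
contact_force: [0.9, 0.5, 0.4]
grip_width: 0.0498
```

```bash
python3 - <<'E'
from h import *
st();rel([.5131,-.292,.18],Rdown(-.213))
E
```

```text
t 9.7 p [ 0.5151 -0.1793  0.2204] rv [-3.1225  0.3374 -0.0029] F [0.8816 0.4694 0.3798] M [-0.0552  0.1137  0.0056] w 0.0498 q [-0.4028  0.2881  1.5341  0.0015  1.3179 -0.1879]
lin [0.0221 0.1106 0.0403] rot [-0.07 -0.1  -0.13]
```

Call:
apply_moves --commands '[{"linear": [0.008, 0.04, 0.01], "rot": [0, 0, 0], "fingers": -0.06}, {"linear": [0.015, 0.075, 0.025], "rot": [0, 0, 0], "fingers": -0.06}, {"linear": [0.02, 0.1, 0.035], "rot": [0, 0, 0], "fingers": -0.06}, {"linear": [0.022, 0.111, 0.04], "rot": [0, 0, -0.1], "fingers": -0.06}, {"linear": [0.022, 0.111, 0.04], "rot": [0, 0, -0.1], "fingers": -0.06}, {"linear": [0.022, 0.111, 0.04], "rot": [0, 0, -0.1], "fingers": -0.06}]'

```text
clock: 10.2
eef_pos: [0.5128, -0.2917, 0.1799]
tcp_rot: [-3.122, 0.335, -0.001]
contact_force: [-0.2, 0.8, -0.4]
grip_width: 0.0497
```

```bash
python3 - <<'E'
from h import *
s=ctrl.observe(); st(); rel([.5131,-.292,.026],Rdown(-.213))
im=ctrl.grab_frame("wrist");cv2.imwrite("pics/w7.png",im);np.savez("w7.npz",p=s["eef_pos"],r=s["tcp_rot"])
def W(l):
    c,n=np.cos(-.213),np.sin(-.213);return [.5131+c*l[0]-n*l[1],-.292+n*l[0]+c*l[1],l[2]]
for l in [(.078,.098,.008),(-.078,.098,.008),(.078,-.098,.008),(.008,.035,.038),(-.008,.035,.038),(.008,-.035,.038),(-.008,-.035,.038)]:
    u=wpix(W(l),s["eef_pos"],s["tcp_rot"]);print(u);cv2.circle(im,tuple(int(round(a)) for a in u),2,(0,255,0),1)
cv2.imwrite("pics/w7m.png",cv2.resize(im[60:320,180:460],None,fx=2.3,fy=2.3))
E
```

```text
t 10.2 p [ 0.5128 -0.2917  0.1799] rv [-3.1219  0.3353 -0.0013] F [-0.2191  0.7534 -0.3656] M [-0.0725  0.0644  0.0268] w 0.0497 q [-0.5801  0.4216  1.4503  0.002   1.2698 -0.3667]
lin [0.0002 0.0005 0.1539] rot [-0.1  -0.04 -0.06]
[390.7162 100.3703]
[247.8049 100.3856]
[382.2868 264.6535]
[327.454  159.9433]
[311.4654 159.9529]
[327.0173 225.8858]
[311.8932 225.9046]
```

View pics/w7m.png

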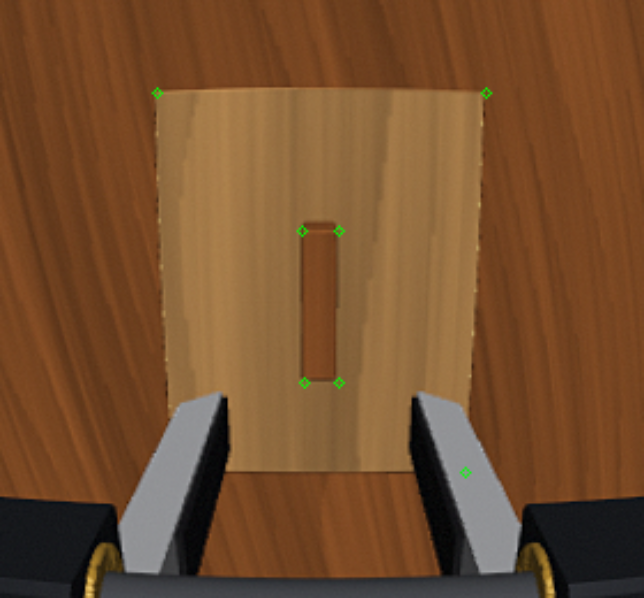

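The wrist view shows the handle bar (crop 302–336, 231–381) centred between the jaws. I go down onto it.

Call:
apply_moves --commands '[{"linear": [0, 0.0005, 0.02], "rot": [0, 0, 0], "fingers": -0.06}, {"linear": [0, 0.0005, 0.055], "rot": [0, 0, 0], "fingers": -0.06}, {"linear": [0, 0.0005, 0.09], "rot": [0, 0, 0], "fingers": -0.06}, {"linear": [0, 0.0005, 0.12], "rot": [0, 0, 0], "fingers": -0.06}, {"linear": [0, 0.0005, 0.14], "rot": [0, 0, 0], "fingers": -0.06}, {"linear": [0, 0.0005, 0.15], "rot": [0, 0, 0], "fingers": -0.06}, {"linear": [0, 0.0005, 0.1545], "rot": [0, 0, 0], "fingers": -0.06}, {"linear": [0, 0.0005, 0.1545], "rot": [0, 0, 0], "fingers": -0.06}, {"linear": [0, 0.0005, 0.1545], "rot": [0, 0, 0], "fingers": -0.06}]'

```text
clock: 11.0
eef_pos: [0.5142, -0.2915, 0.0276]
tcp_rot: [-3.124, 0.333, -0.006]
contact_force: [0.4, 0.0, 0.7]
grip_width: 0.0494
```

Call:
apply_moves --commands '[{"linear": [-0.001, 0, 0.002], "rot": [0, 0, 0], "fingers": -0.06}, {"linear": [-0.001, 0, 0.002], "rot": [0, 0, 0], "fingers": 0.3}, {"linear": [-0.001, 0, 0.002], "rot": [0, 0, 0], "fingers": 0.6}, {"linear": [-0.001, 0, 0.002], "rot": [0, 0, 0], "fingers": 1}, {"linear": [-0.001, 0, 0.002], "rot": [0, 0, 0], "fingers": 1}, {"linear": [-0.001, 0, 0.002], "rot": [0, 0, 0], "fingers": 1}, {"linear": [-0.001, 0, 0.002], "rot": [0, 0, 0], "fingers": 1}, {"linear": [-0.001, 0, 0.002], "rot": [0, 0, 0], "fingers": 1}]' --force 50

```text
clock: 11.67
eef_pos: [0.5133, -0.2913, 0.0257]
tcp_rot: [-3.124, 0.333, -0.006]
contact_force: [-0.4, -0.4, 1.8]
grip_width: 0.0157
```

```bash
python3 - <<'E'
from h import *
st()
s=ctrl.observe();print(R.from_rotvec(s["tcp_rot"]).as_matrix())
E
```

```text
t 11.67 p [ 0.5133 -0.2913  0.0257] rv [-3.1236  0.333  -0.0058] F [-0.3666 -0.4375  1.8192] M [ 0.009   0.3656 -0.0986] w 0.0157 q [-0.5791  0.6083  1.5641  0.0024  0.966  -0.368 ]
[[ 0.9775 -0.2108  0.0037]
 [-0.2108 -0.9775 -0.0001]
 [ 0.0036 -0.0007 -1.    ]]
```

Call:
apply_moves --commands '[{"linear": [0, 0, -0.004], "rot": [0, 0, 0], "fingers": 1}, {"linear": [0, 0, -0.015], "rot": [0, 0, 0], "fingers": 1}, {"linear": [0, 0, -0.035], "rot": [0, 0, 0], "fingers": 1}, {"linear": [0, 0, -0.06], "rot": [0, 0, 0], "fingers": 1}, {"linear": [0, 0, -0.09], "rot": [0, 0, 0], "fingers": 1}, {"linear": [0, 0, -0.12], "rot": [0, 0, 0], "fingers": 1}, {"linear": [0, 0, -0.15], "rot": [0, 0, 0], "fingers": 1}, {"linear": [0, 0, -0.175], "rot": [0, 0, 0], "fingers": 1}, {"linear": [0, 0, -0.19], "rot": [0, 0, 0], "fingers": 1}, {"linear": [0, 0, -0.195], "rot": [0, 0, 0], "fingers": 1}, {"linear": [0, 0, -0.195], "rot": [0, 0, 0], "fingers": 1}]'

```text
clock: 12.58
eef_pos: [0.5127, -0.2914, 0.2222]
tcp_rot: [3.123, -0.333, 0.009]
contact_force: [0.7, 0.3, -1.6]
grip_width: 0.0157
```

```bash
python3 - <<'E'
from h import *
s=ctrl.observe(); st()
im=ctrl.grab_frame("wrist");cv2.imwrite("pics/w8.png",im)
cv2.imwrite("pics/s8.png",ctrl.grab_frame("side"))
M=R.from_rotvec(s["tcp_rot"]).as_matrix()
for l in [(.078,.098),(-.078,.098)]:
  for z in (.0177,.0257):
    P=np.array(s["eef_pos"])+M@np.array([l[0],-l[1],z]);u=wpix(P,s["eef_pos"],s["tcp_rot"]);print(u);cv2.circle(im,tuple(int(round(a)) for a in u),2,(0,255,0),1)
cv2.imwrite("pics/w8m.png",im)
E
```

```text
t 12.58 p [ 0.5127 -0.2914  0.2222] rv [ 3.1231 -0.3329  0.009 ] F [ 0.7213  0.3053 -1.5667] M [-0.0776  0.0505 -0.0018] w 0.0157 q [-0.5798  0.3837  1.4028  0.002   1.3497 -0.3678]
[446.4866  89.7277]
[441.6592  90.5326]
[192.8657  89.3998]
[197.6132  90.2284]
```

View pics/w8m.png

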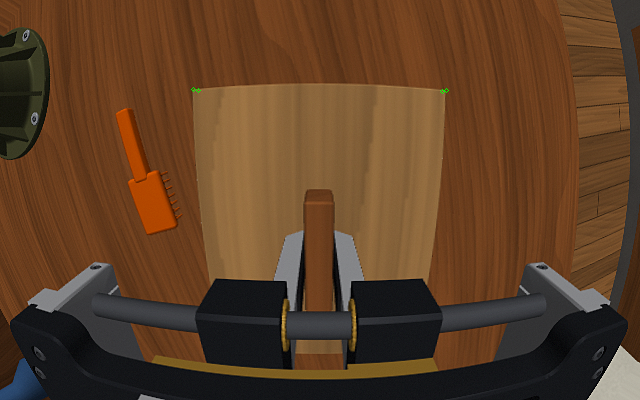

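View pics/s8.png

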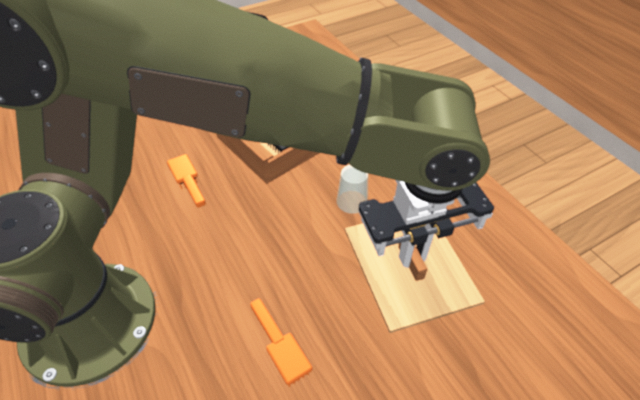

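The cover is held square and level, with its corners within 1 px of prediction. Now I carry it to the bin.

```bash
cat > cov.py <<'E'
from h import *
bx,by,bt=.5209,.2827,.185
def tgt(xb,zb,t,yoff=0.,h=.0257):
    X=xb+.078*np.cos(t)-h*np.sin(t); Z=zb+.078*np.sin(t)+h*np.cos(t)
    c,s=np.cos(bt),np.sin(bt); P=[bx+c*X-s*yoff,by+s*X+c*yoff,Z]
    Rt=Rdown(bt)@R.from_rotvec([0,t,0]).as_matrix(); return P,Rt
def go(*a,**k):
    P,Rt=tgt(*a,**k);print(np.round(P,4));rel(P,Rt)
E
python3 - <<'E'
from cov import *
go(-.050,.17,0.)
E
```

```text
[0.5484 0.2879 0.1957]
lin [-0.0866 -0.5735  0.0245] rot [ -0.04  -0.14 -22.77]
```

Call:
apply_moves --commands '[{"linear": [-0.002, -0.015, 0], "rot": [0, 0, -1], "fingers": 1}, {"linear": [-0.007, -0.045, 0], "rot": [0, 0, -2], "fingers": 1}, {"linear": [-0.013, -0.084, 0], "rot": [0, 0, -4], "fingers": 1}, {"linear": [-0.019, -0.124, 0], "rot": [0, 0, -6], "fingers": 1}, {"linear": [-0.025, -0.164, 0], "rot": [0, 0, -8], "fingers": 1}, {"linear": [-0.031, -0.204, 0], "rot": [0, 0, -10], "fingers": 1}, {"linear": [-0.037, -0.244, 0], "rot": [0, 0, -12], "fingers": 1}, {"linear": [-0.043, -0.284, 0], "rot": [0, 0, -14], "fingers": 1}, {"linear": [-0.049, -0.324, 0], "rot": [0, 0, -16], "fingers": 1}, {"linear": [-0.055, -0.364, 0], "rot": [0, 0, -18], "fingers": 1}, {"linear": [-0.061, -0.404, 0], "rot": [0, 0, -20], "fingers": 1}, {"linear": [-0.067, -0.444, 0], "rot": [0, 0, -21], "fingers": 1}]'

```text
clock: 13.68
eef_pos: [0.5391, 0.1596, 0.2189]
tcp_rot: [-3.132, -0.246, -0.001]
contact_force: [0.6, -0.1, -1.3]
grip_width: 0.0157
```

```bash
python3 - <<'E'
from cov import *
st();go(-.050,.15,0.16)
E
```

```text
t 13.68 p [0.5391 0.1596 0.2189] rv [-3.1316 -0.2463 -0.0008] F [ 0.6086 -0.132  -1.3434] M [-0.0752  0.0677 -0.0091] w 0.0157 q [0.2226 0.3274 1.4864 0.0002 1.3273 0.0655]
[0.5434 0.2869 0.1878]
lin [ 0.0241 -0.1251  0.0311] rot [ 0.11  9.14 -1.6 ]
```

Call:
apply_moves --commands '[{"linear": [0.007, -0.037, 0.003], "rot": [0, 1.5, -0.5], "fingers": 1}, {"linear": [0.013, -0.07, 0.01], "rot": [0, 4, -1], "fingers": 1}, {"linear": [0.019, -0.097, 0.018], "rot": [0, 6.5, -1.5], "fingers": 1}, {"linear": [0.022, -0.115, 0.025], "rot": [0, 8.5, -1.6], "fingers": 1}, {"linear": [0.024, -0.123, 0.03], "rot": [0, 9.1, -1.6], "fingers": 1}, {"linear": [0.024, -0.125, 0.031], "rot": [0, 9.1, -1.6], "fingers": 1}, {"linear": [0.024, -0.125, 0.031], "rot": [0, 9.1, -1.6], "fingers": 1}, {"linear": [0.024, -0.125, 0.031], "rot": [0, 9.1, -1.6], "fingers": 1}]'

```text
clock: 14.35
eef_pos: [0.5435, 0.2859, 0.188]
tcp_rot: [-3.106, -0.287, -0.247]
contact_force: [0.1, 0.3, -1.8]
grip_width: 0.0155
```

```bash
python3 - <<'E'
from cov import *
s=ctrl.observe();st();go(-.050,.150,0.16);go(-.050,.075,0.16);go(-.050,.060,0.16);go(-.078,.060,0.16)
cv2.imwrite("pics/w9.png",ctrl.grab_frame("wrist"));cv2.imwrite("pics/s9.png",ctrl.grab_frame("side"));cv2.imwrite("pics/t9.png",ctrl.grab_frame("top"))
E
```

```text
t 14.35 p [0.5435 0.2859 0.188 ] rv [-3.1063 -0.2869 -0.2468] F [ 0.1313  0.2867 -1.7602] M [-0.0842  0.201  -0.0518] w 0.0155 q [ 0.4424  0.3862  1.4881 -0.0472  1.1151  0.2758]
[0.5434 0.2869 0.1878]
lin [ 0.0001 -0.001   0.0002] rot [ 0.13  0.09 -0.04]
[0.5434 0.2869 0.1128]
lin [-0.0118 -0.0012  0.0742] rot [ 0.13  0.09 -0.04]
[0.5434 0.2869 0.0978]
lin [-0.0141 -0.0012  0.0891] rot [ 0.13  0.09 -0.04]
[0.5159 0.2818 0.0978]
lin [-0.0418 -0.0012  0.0846] rot [ 0.13  0.09 -0.04]
```

View pics/w9.png

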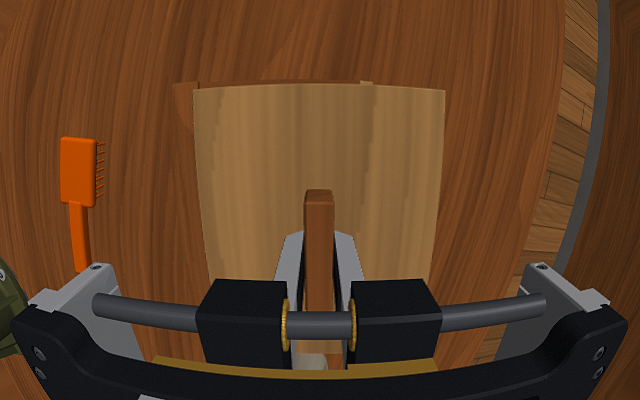

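View pics/s9.png

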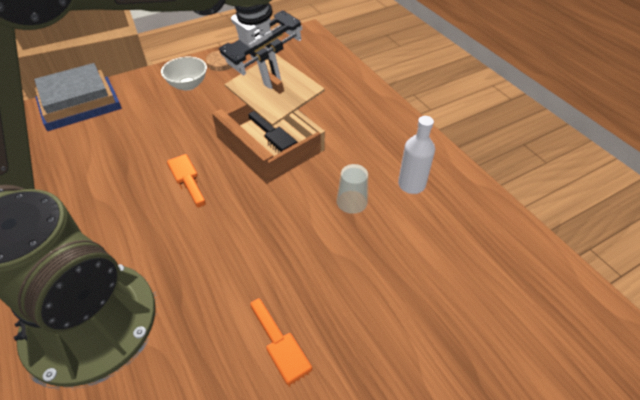

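The cover is tilted about 9° above the bin: front edge raised, back edge just ahead of the lip, brush visible underneath (270,130). I lower it to just above the ledge.

Call:
apply_moves --commands '[{"linear": [-0.001, -0.001, 0.005], "rot": [0, 0, 0], "fingers": 1}, {"linear": [-0.003, -0.001, 0.02], "rot": [0, 0, 0], "fingers": 1}, {"linear": [-0.006, -0.001, 0.038], "rot": [0, 0, 0], "fingers": 1}, {"linear": [-0.009, -0.001, 0.055], "rot": [0, 0, 0], "fingers": 1}, {"linear": [-0.011, -0.001, 0.069], "rot": [0, 0, 0], "fingers": 1}, {"linear": [-0.0125, -0.001, 0.079], "rot": [0, 0, 0], "fingers": 1}, {"linear": [-0.0135, -0.001, 0.085], "rot": [0, 0, 0], "fingers": 1}, {"linear": [-0.014, -0.001, 0.088], "rot": [0, 0, 0], "fingers": 1}, {"linear": [-0.014, -0.001, 0.0885], "rot": [0, 0, 0], "fingers": 1}, {"linear": [-0.014, -0.001, 0.0885], "rot": [0, 0, 0], "fingers": 1}]'

```text
clock: 15.33
eef_pos: [0.5442, 0.2868, 0.0993]
tcp_rot: [-3.105, -0.286, -0.25]
contact_force: [0.0, 0.1, -1.6]
grip_width: 0.0158
```

```bash
python3 - <<'E'
from cov import *
s=ctrl.observe();st();go(-.050,.060,0.16);go(-.078,.060,0.16);go(-.08,.060,0.16)
cv2.imwrite("pics/w10.png",ctrl.grab_frame("wrist"));im=ctrl.grab_frame("side")
cv2.imwrite("pics/s10.png",cv2.resize(im[40:200,180:380],None,fx=4,fy=3.7))
E
```

```text
t 15.33 p [0.5442 0.2868 0.0993] rv [-3.1055 -0.2858 -0.2498] F [ 0.0235  0.0932 -1.5521] M [-0.0827  0.1828 -0.0105] w 0.0158 q [ 0.4434  0.4847  1.5685 -0.0531  0.9344  0.2881]
[0.5434 0.2869 0.0978]
lin [-0.001  -0.0002  0.0014] rot [ 0.11 -0.02 -0.08]
[0.5159 0.2818 0.0978]
lin [-0.0286 -0.0002 -0.0031] rot [ 0.11 -0.02 -0.08]
[0.5139 0.2814 0.0978]
lin [-0.0306 -0.0002 -0.0034] rot [ 0.11 -0.02 -0.08]
```

View pics/w10.png

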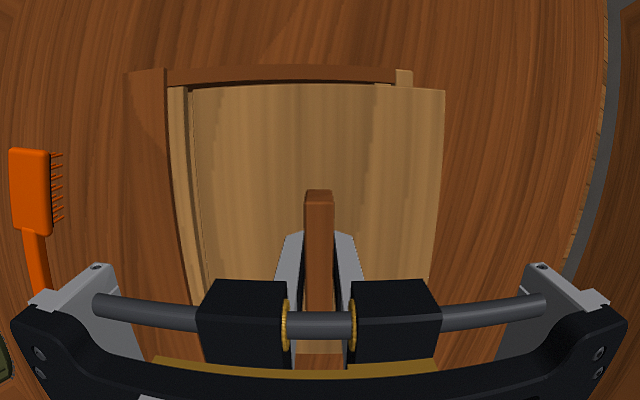

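View pics/s10.png

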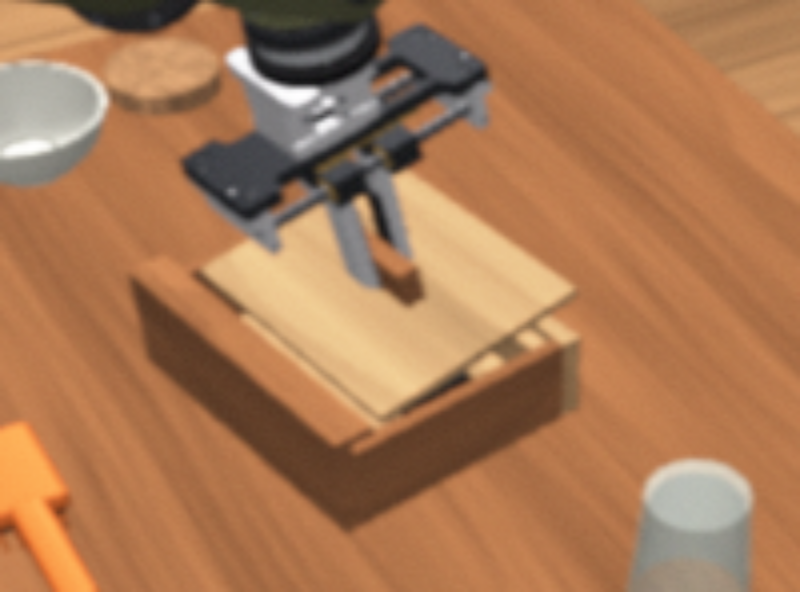

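The back edge is level with the slot and ahead of it, the side edges sit between the walls, and the brush is below. I slide it under the lip.

Call:
apply_moves --commands '[{"linear": [-0.002, 0, 0.0012], "rot": [0, 0, 0], "fingers": 1}, {"linear": [-0.005, 0, 0.0008], "rot": [0, 0, 0], "fingers": 1}, {"linear": [-0.009, 0, 0.0002], "rot": [0, 0, 0], "fingers": 1}, {"linear": [-0.013, 0, -0.0005], "rot": [0, 0, 0], "fingers": 1}, {"linear": [-0.017, 0, -0.0012], "rot": [0, 0, 0], "fingers": 1}, {"linear": [-0.021, 0, -0.0018], "rot": [0, 0, 0], "fingers": 1}, {"linear": [-0.025, 0, -0.0025], "rot": [0, 0, 0], "fingers": 1}, {"linear": [-0.0275, 0, -0.003], "rot": [0, 0, 0], "fingers": 1}, {"linear": [-0.0285, 0, -0.003], "rot": [0, 0, 0], "fingers": 1}, {"linear": [-0.0285, 0, -0.003], "rot": [0, 0, 0], "fingers": 1}]'

```text
clock: 16.27
eef_pos: [0.5159, 0.2817, 0.098]
tcp_rot: [-3.105, -0.286, -0.25]
contact_force: [-0.3, -0.7, -2.1]
grip_width: 0.016
```

```bash
python3 - <<'E'
from cov import *
s=ctrl.observe();st()
for a in [(-.078,.060,.16),(-.078,.0598,.12),(-.078,.0595,.08),(-.078,.059,.04),(-.078,.0585,.015)]: print(a);go(*a)
im=ctrl.grab_frame("side")
cv2.imwrite("pics/s11.png",cv2.resize(im[40:200,180:380],None,fx=4,fy=3.7))
E
```

```text
t 16.27 p [0.5159 0.2817 0.098 ] rv [-3.1052 -0.286  -0.2504] F [-0.3245 -0.6664 -2.0953] M [-0.1034  0.143  -0.0086] w 0.016 q [ 0.457   0.4325  1.6506 -0.0569  0.9048  0.305 ]
(-0.078, 0.06, 0.16)
[0.5159 0.2818 0.0978]
lin [-0.     -0.0001  0.0002] rot [ 0.1  -0.04 -0.07]
(-0.078, 0.0598, 0.12)
[0.5173 0.282  0.0947]
lin [ 0.0009 -0.0001  0.0036] rot [ 0.1  -2.34 -0.07]
(-0.078, 0.0595, 0.08)
[0.5186 0.2823 0.0914]
lin [ 0.0017 -0.0001  0.007 ] rot [ 0.1  -4.63 -0.07]
(-0.078, 0.059, 0.04)
[0.5198 0.2825 0.0878]
lin [ 0.0023 -0.0001  0.0107] rot [ 0.1  -6.92 -0.07]
(-0.078, 0.0585, 0.015)
[0.5205 0.2826 0.0854]
lin [ 0.0026 -0.0001  0.0133] rot [ 0.1  -8.35 -0.08]
```

View pics/s11.png

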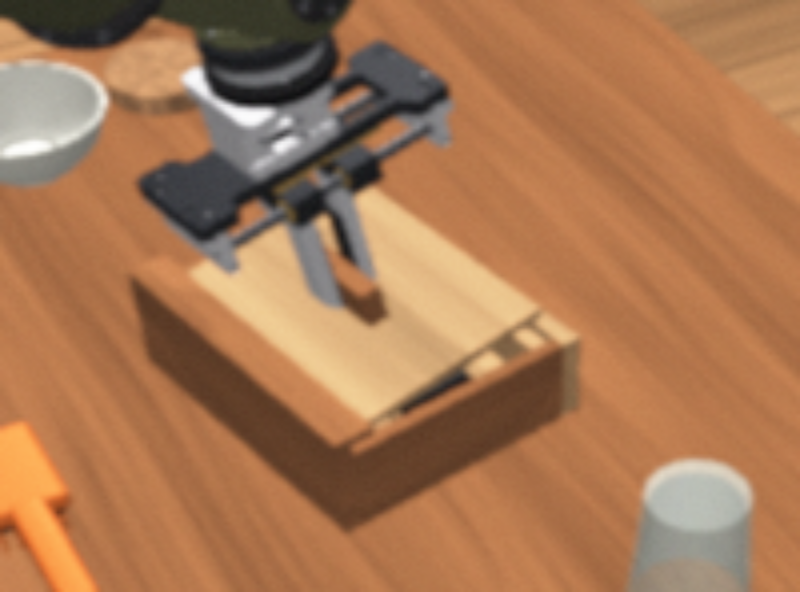

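The back edge is under the lip with no contact force. I swing the front down slowly.

Call:
apply_moves --commands '[{"linear": [0.0005, 0, 0.0012], "rot": [0, -0.8, 0], "fingers": 1}, {"linear": [0.0007, 0, 0.0024], "rot": [0, -1.6, 0], "fingers": 1}, {"linear": [0.0009, 0, 0.0036], "rot": [0, -2.3, 0], "fingers": 1}, {"linear": [0.0012, 0, 0.0048], "rot": [0, -3.1, 0], "fingers": 1}, {"linear": [0.0014, 0, 0.0059], "rot": [0, -3.9, 0], "fingers": 1}, {"linear": [0.0017, 0, 0.007], "rot": [0, -4.6, 0], "fingers": 1}, {"linear": [0.0019, 0, 0.0082], "rot": [0, -5.4, 0], "fingers": 1}, {"linear": [0.0021, 0, 0.0095], "rot": [0, -6.2, 0], "fingers": 1}, {"linear": [0.0023, 0, 0.0107], "rot": [0, -6.9, 0], "fingers": 1}, {"linear": [0.0023, 0, 0.0107], "rot": [0, -6.9, 0], "fingers": 1}]'

```text
clock: 17.15
eef_pos: [0.5202, 0.2824, 0.0875]
tcp_rot: [-3.126, -0.287, -0.061]
contact_force: [0.5, 0.7, -2.0]
grip_width: 0.0156
```

```bash
python3 - <<'E'
from cov import *
s=ctrl.observe();st()
for a in [(-.078,.059,.04),(-.078,.0586,.02),(-.078,.0582,.0),(-.078,.0578,.0)]: print(a);go(*a)
im=ctrl.grab_frame("side")
cv2.imwrite("pics/s12.png",cv2.resize(im[40:200,180:380],None,fx=4,fy=3.7))
E
```

```text
t 17.15 p [0.5202 0.2824 0.0875] rv [-3.1258 -0.2874 -0.0614] F [ 0.5013  0.654  -2.0418] M [-0.0504  0.1091 -0.0274] w 0.0156 q [ 0.4404  0.5083  1.5555 -0.0133  1.0404  0.2636]
(-0.078, 0.059, 0.04)
[0.5198 0.2825 0.0878]
lin [-0.0003 -0.0002 -0.0003] rot [ 0.09  0.05 -0.09]
(-0.078, 0.0586, 0.02)
[0.5204 0.2826 0.0859]
lin [ 0.0002 -0.0002  0.0017] rot [ 0.09 -1.1  -0.09]
(-0.078, 0.0582, 0.0)
[0.5209 0.2827 0.0839]
lin [ 0.0006 -0.0002  0.0037] rot [ 0.09 -2.24 -0.09]
(-0.078, 0.0578, 0.0)
[0.5209 0.2827 0.0835]
lin [ 0.0006 -0.0002  0.0041] rot [ 0.09 -2.24 -0.09]
```

View pics/s12.png

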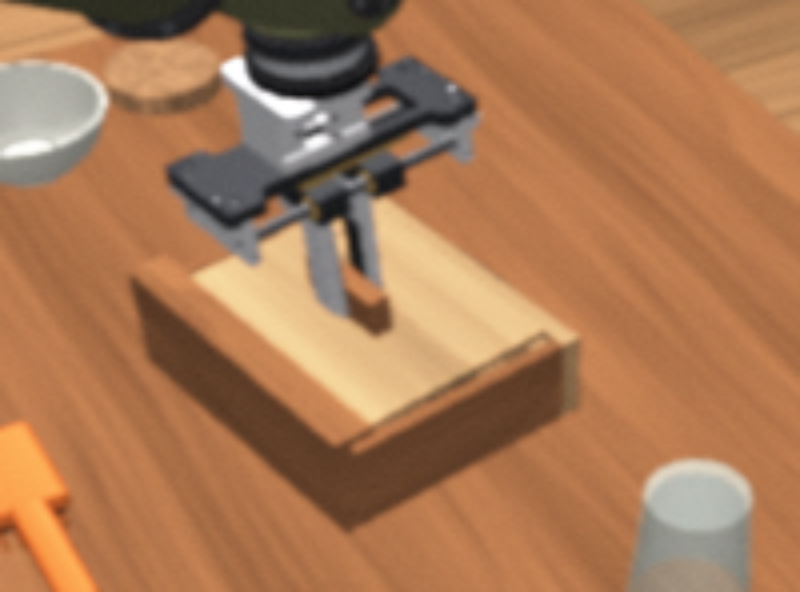

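Call:
apply_moves --commands '[{"linear": [0, 0, 0.0006], "rot": [0, -0.5, 0], "fingers": 1}, {"linear": [0, 0, 0.0014], "rot": [0, -0.9, 0], "fingers": 1}, {"linear": [0.0003, 0, 0.0021], "rot": [0, -1.3, 0], "fingers": 1}, {"linear": [0.0004, 0, 0.0028], "rot": [0, -1.7, 0], "fingers": 1}, {"linear": [0.0006, 0, 0.0035], "rot": [0, -2.1, 0], "fingers": 1}, {"linear": [0.0006, 0, 0.0038], "rot": [0, -2.2, 0], "fingers": 1}, {"linear": [0.0006, 0, 0.0038], "rot": [0, -2.2, 0], "fingers": 1}]'

```text
clock: 17.78
eef_pos: [0.5209, 0.2825, 0.0838]
tcp_rot: [3.127, 0.287, 0.002]
contact_force: [-0.2, -0.0, -1.3]
grip_width: 0.0156
```

```bash
python3 - <<'E'
from cov import *
s=ctrl.observe();st()
for a in [(-.078,.058,.0)]: go(*a)
im=ctrl.grab_frame("side")
cv2.imwrite("pics/s13.png",cv2.resize(im[40:200,180:380],None,fx=4,fy=3.7))
cv2.imwrite("pics/w13.png",ctrl.grab_frame("wrist"))
E
```

```text
t 17.78 p [0.5209 0.2825 0.0838] rv [3.127  0.2873 0.0024] F [-0.1934 -0.0066 -1.3277] M [-0.028   0.1103  0.0373] w 0.0156 q [ 0.4359  0.5325  1.5271 -0.0021  1.081   0.2537]
[0.5209 0.2827 0.0837]
lin [ 0.     -0.0002  0.0001] rot [ 0.09 -0.08 -0.1 ]
```

View pics/s13.png

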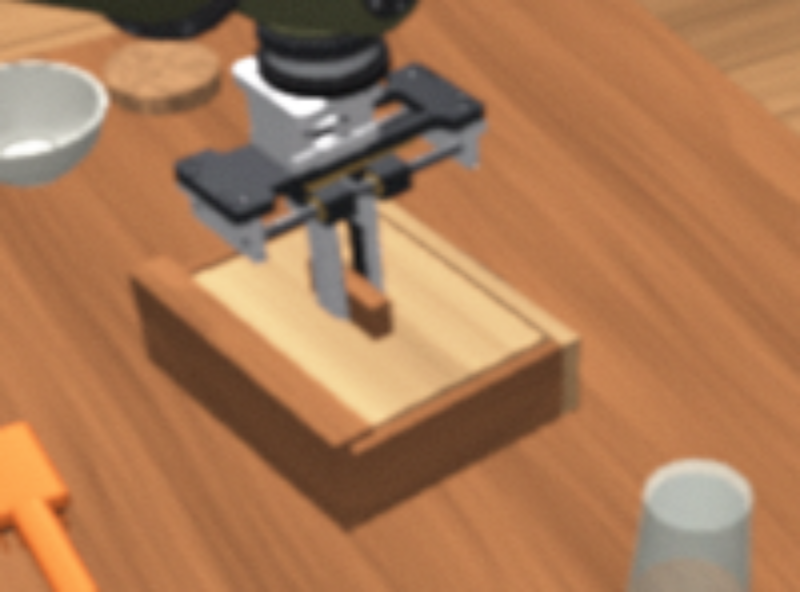

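View pics/w13.png

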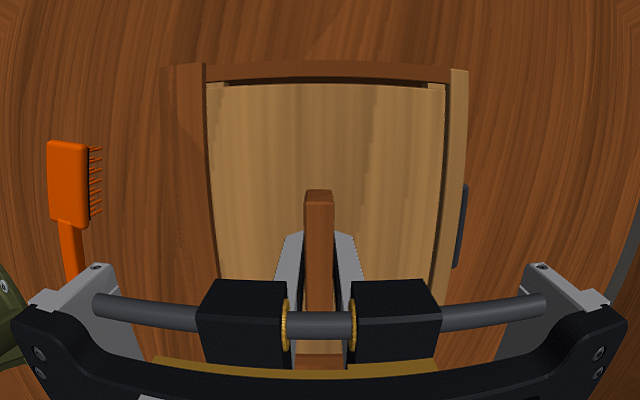

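The cover is down level inside the walls, with even gaps at front and sides. I lower the last fraction until contact is felt.

Call:
apply_moves --commands '[{"linear": [0, 0, 0.0005], "rot": [0, 0, 0], "fingers": 1}, {"linear": [0, 0, 0.001], "rot": [0, 0, 0], "fingers": 1}, {"linear": [0, 0, 0.001], "rot": [0, 0, 0], "fingers": 1}]'

```text
clock: 18.13
eef_pos: [0.5209, 0.2825, 0.0836]
tcp_rot: [3.127, 0.288, 0.004]
contact_force: [-3.2, -1.6, 6.6]
grip_width: 0.0159
```

Contact at TCP z = 0.0836 puts the underside at 57.9 mm, so it is on the ledges. I release and lift straight off.

Call:
apply_moves --commands '[{"linear": [0, 0, 0], "rot": [0, 0, 0], "fingers": 0.55}, {"linear": [0, 0, 0], "rot": [0, 0, 0], "fingers": 0.3}, {"linear": [0, 0, 0], "rot": [0, 0, 0], "fingers": 0}, {"linear": [0, 0, 0], "rot": [0, 0, 0], "fingers": 0}, {"linear": [0, 0, -0.008], "rot": [0, 0, 0], "fingers": 0}, {"linear": [0, 0, -0.025], "rot": [0, 0, 0], "fingers": 0}, {"linear": [0, 0, -0.05], "rot": [0, 0, 0], "fingers": 0}, {"linear": [0, 0, -0.08], "rot": [0, 0, 0], "fingers": 0}, {"linear": [0, 0, -0.11], "rot": [0, 0, 0], "fingers": 0}, {"linear": [0, 0, -0.13], "rot": [0, 0, 0], "fingers": 0}, {"linear": [0, 0, -0.14], "rot": [0, 0, 0], "fingers": 0}, {"linear": [0, 0, -0.14], "rot": [0, 0, 0], "fingers": 0}]'

```text
clock: 19.13
eef_pos: [0.5211, 0.283, 0.2261]
tcp_rot: [-3.128, -0.288, -0.009]
contact_force: [-0.7, 0.7, 0.4]
grip_width: 0.0471
```

```bash
python3 - <<'E'
from cov import *
s=ctrl.observe();st()
im=ctrl.grab_frame("side")
cv2.imwrite("pics/s14.png",cv2.resize(im[40:230,180:450],None,fx=2.9,fy=3.1))
cv2.imwrite("pics/w14.png",ctrl.grab_frame("wrist"));cv2.imwrite("pics/t14.png",ctrl.grab_frame("top"))
E
```

```text
t 19.13 p [0.5211 0.283  0.2261] rv [-3.1284 -0.2878 -0.0092] F [-0.7471  0.7063  0.3705] M [-0.0723  0.0609 -0.0139] w 0.0471 q [ 0.4366  0.3885  1.3872 -0.002   1.3604  0.2535]
```

View pics/s14.png

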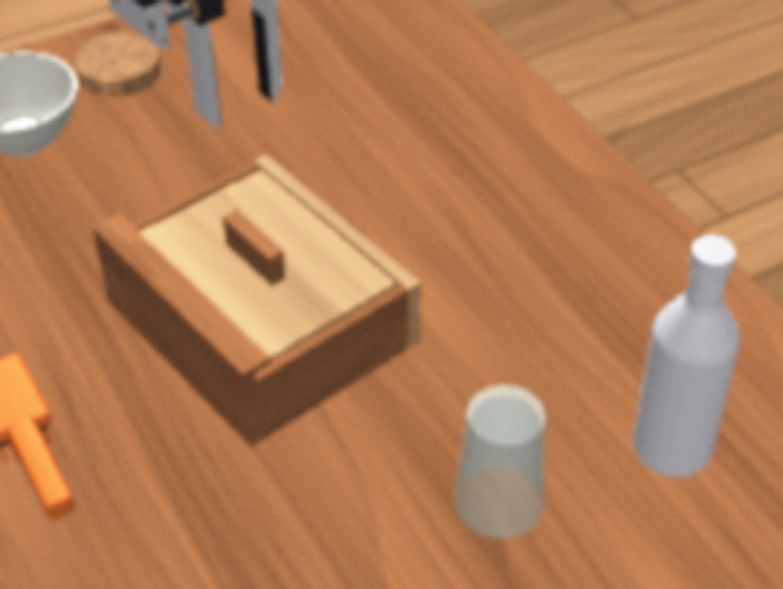

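View pics/w14.png

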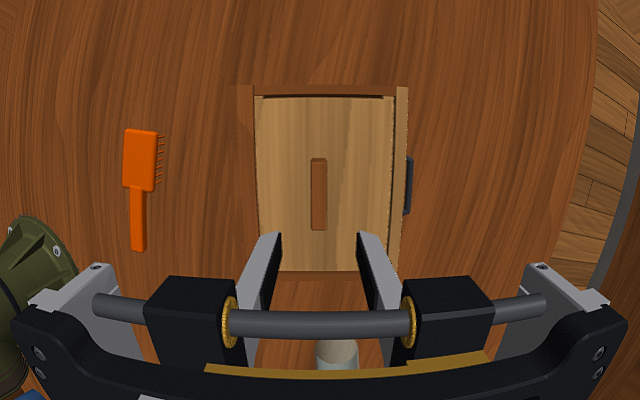

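```bash
python3 - <<'E'
from cov import *
s=ctrl.observe()
im=cv2.imread("pics/w14.png");big=cv2.resize(im[75:285,230:420],None,fx=4,fy=2.8,interpolation=cv2.INTER_CUBIC)
c,n=np.cos(bt),np.sin(bt)
for l in [(.078,.098,.066),(-.065,.098,.066),(.078,-.098,.066),(.008,.035,.096),(-.008,.035,.096),(.008,-.035,.096)]:
    u=wpix([bx+c*l[0]-n*l[1],by+n*l[0]+c*l[1],l[2]],s["eef_pos"],s["tcp_rot"])
    cv2.circle(big,(int((u[0]+.5-230)*4),int((u[1]+.5-75)*2.8)),4,(0,255,0),1)
cv2.imwrite("pics/w14m.png",big)
E
```

```text
(no output)
```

View pics/w14m.png

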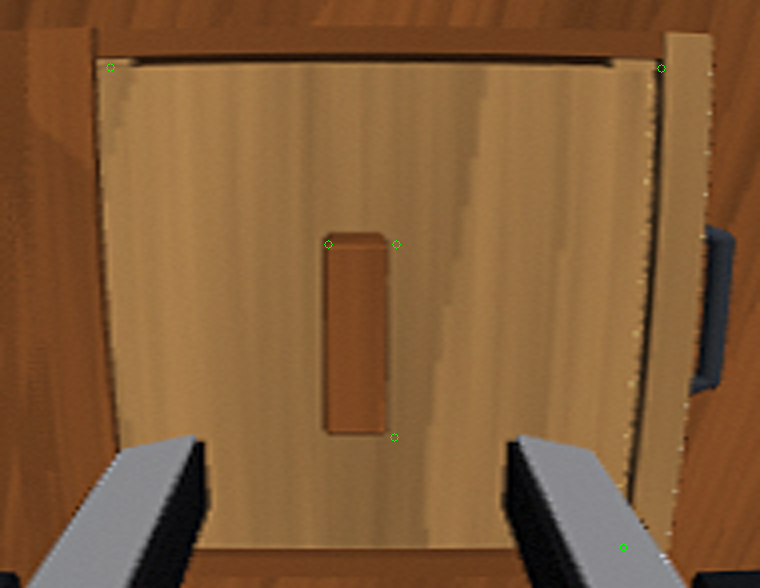

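View pics/t14.png

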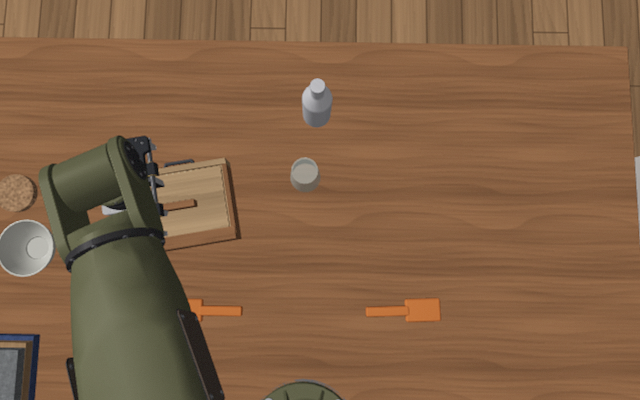

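```bash
python3 - <<'E'
from h import *
st();print(ctrl.finish_job())
E
```

```text
t 19.28 p [0.5201 0.2825 0.222 ] rv [3.1263 0.2874 0.0002] F [ 0.5072  0.4164 -0.5848] M [-0.0636  0.1047  0.0165] w 0.0471 q [ 0.4365  0.3923  1.3914 -0.0021  1.3585  0.2536]
the job is handed in; nothing more can be done
None
```

The black hairbrush is in the bin and the cover is fitted over it, handed in at 19.3 s; no verdict was reported.

- **Brush:** I gripped it by the handle and laid it lengthwise on the bin floor, releasing only after about 8 N of contact was felt. The wrist picture showed it flat and clear of both ledges.
- **Cover:** I tilted it about 0.16 rad, slid the back edge under the lip and swung the front edge down slowly. I released it on contact at about 7 N, with its underside at about 58 mm, which is the ledge height.
- **Last checks:** In the side and wrist pictures the cover lies flat under the lip, level with the pale front, with a small even gap there. The handle was 1–2 mm off the predicted position, within the 3 mm of play. The tumbler, the bottle and both orange look-alikes are where they started.
- **Not checked:** I did not press on the cover afterwards to confirm it is fully home. No check failed.

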